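Make up the carving and sharpening kits

TASK

Make up two kits on the carver's bench. The carving kit goes in the long tray: the palm mallet standing upright and the broad gouge lying flat; the sharpening kit goes in the square tray: the oilstone and the slip stone lying flat and the oil bottle standing upright. Set each thing down gently, without dropping it, on free floor of its tray so that nothing touches its neighbours, do not shift the tape and the tin that already lie there, and leave the narrow gouge where it is.

Things in the scene. Friction and masses are not known exactly. Their poses are not given: they have to be found in the camera images.
- mallet_c (a point): Carver's palm mallet of dark turned wood with two thin brass bands, standing upright on its head like a chess pawn: round head 55 mm across from the foot to 42 mm up, waist 24 mm across, round grip knob 34 mm across from 54 to 76 mm up, 78 mm tall in all, about 0.2 kg. The point is on its axis half-way up, 39 mm above its foot; z is up along the axis.
- broad_gouge_c (a point): The broad gouge: carving gouge lying flat, octagonal pale-wood handle 90 mm long and 25 mm thick, brass ferrule, steel blade with a 22 mm wide cutting edge; 160 mm long in all, 0.09 kg, balanced within the handle. The point is the middle of the handle, 12.5 mm above what it lies on; x runs along the tool towards the cutting edge: the butt is at -45 mm, the edge at +115 mm. The blade is carried at handle mid-height, clear of the surface.
- narrow_gouge: The narrow gouge, NOT wanted in either kit: same handle and length as the broad gouge, but the blade is only 8 mm wide. Lying flat; origin below the middle of the handle on the underside, x towards the cutting edge (butt at -45 mm, edge at +115 mm).
- oilstone_c (a point): Oilstone: flat rectangular two-layer grey stone 100 x 40 x 20 mm (x, y, z), 0.19 kg, lying flat. The point is its centre, 10 mm above its underside.
- slip_c (a point): Slip stone: the smaller, thinner grey stone with rounded edges, 70 x 30 x 12 mm (x, y, z), 0.055 kg, lying flat. The point is its centre, 6 mm above its underside.
- oil_c (a point): Honing-oil bottle: closed round amber bottle with a black dropper cap, standing upright; body 36 mm across up to 47 mm, then shoulder and cap; 76 mm tall in all, 0.07 kg. The point is on its axis half-way up, 38 mm above its foot; z is up along the axis.
- long_tray: The long tray: shallow open plywood tray 310 mm (x) by 160 mm (y), 20 mm high overall, walls and floor 6 mm thick, so the inside is 298 x 148 mm with its floor 6 mm above the bench and walls rising 14 mm above the floor. Fixed to the bench. Origin at the centre of its underside. A roll of tape already lies in it, towards its +x end.
- square_tray: The square tray: as the long tray in make, but 210 x 210 mm outside, 198 x 198 mm inside, 20 mm high, floor 6 mm above the bench. Fixed. Origin at the centre of its underside. A tin already lies in it, along its +y side. Besides the listed things, small clutter (a cork block, a pencil stub, a block of wax, all under 25 mm high) lies on the bench at the corners of the stock between the trays, and further equipment stands beyond and outside the trays.
- tape: Roll of masking tape lying flat in the long tray, 64 mm across, 25 mm high, loose (0.06 kg). Origin at the centre of its underside.
- tin: Round metal tin of honing paste lying flat in the square tray, 50 mm across, 22 mm high, loose (0.06 kg). Origin at the centre of its underside.
Things that resemble listed ones, but are neither listed nor needed, are in the scene too. There is more than one size of the part that bears oil_c; the job needs the smallest.

How it is judged (in metres and radians):
At the end, for the whole second after the job is handed in: Mallet and broad gouge in the long tray; oilstone, slip and bottle in the square tray: each on the tray floor (height within 4 mm), upright or flat within 0.12 rad, none touching another or the tape or tin (walls may be touched), all at rest (under 0.01 m/s) (x of mallet_c in the frame of long_tray between -0.149 and 0.149 m and y of mallet_c in the frame of long_tray between -0.074 and 0.074 m and z of mallet_c in the frame of long_tray between 0.041 and 0.049 m and angle between each of mallet_c, oilstone_c, slip_c, oil_c's own z axis and vertical below 0.12 rad and linear speed of each of mallet, broad_gouge, oilstone, slip, oil below 0.01 m/s and angular speed of each of mallet, broad_gouge, oilstone, slip, oil below 0.1 rad/s and x of broad_gouge_c in the frame of long_tray between -0.149 and 0.149 m and y of broad_gouge_c in the frame of long_tray between -0.074 and 0.074 m and z of broad_gouge_c in the frame of long_tray between 0.0145 and 0.0225 m and angle between broad_gouge_c's own x axis and vertical between 1.4508 and 1.6908 rad and contact force between mallet and broad_gouge below 0.03 N and contact force between each of mallet, broad_gouge and tape below 0.03 N and x of oilstone_c in the frame of square_tray between -0.099 and 0.099 m and y of oilstone_c in the frame of square_tray between -0.099 and 0.099 m and z of oilstone_c in the frame of square_tray between 0.012 and 0.02 m and x of slip_c in the frame of square_tray between -0.099 and 0.099 m and y of slip_c in the frame of square_tray between -0.099 and 0.099 m and z of slip_c in the frame of square_tray between 0.008 and 0.016 m and x of oil_c in the frame of square_tray between -0.099 and 0.099 m and y of oil_c in the frame of square_tray between -0.099 and 0.099 m and z of oil_c in the frame of square_tray between 0.04 and 0.048 m and contact force between oilstone and slip below 0.03 N and contact force between each of oilstone, slip and oil below 0.03 N and contact force between each of oilstone, slip, oil and tin below 0.03 N).
It fails at once if the roll of tape in the long tray shifted by more than 15 mm (distance of tape from where it was at the start of the episode above 0.015 m).
It fails at once if the tin in the square tray shifted by more than 15 mm (distance of tin from where it was at the start of the episode above 0.015 m).
It fails at once if the narrow gouge shifted by more than 15 mm (distance of narrow_gouge from where it was at the start of the episode above 0.015 m).
It fails at once if a kit thing dropped (moving faster than 0.7 m/s out of the fingers, a fall of about 25 mm) ((linear speed of mallet above 0.7 m/s and contact force between the fingers and mallet below 0.05 N) or (linear speed of broad_gouge above 0.7 m/s and contact force between the fingers and broad_gouge below 0.05 N) or (linear speed of oilstone above 0.7 m/s and contact force between the fingers and oilstone below 0.05 N) or (linear speed of slip above 0.7 m/s and contact force between the fingers and slip below 0.05 N) or (linear speed of oil above 0.7 m/s and contact force between the fingers and oil below 0.05 N)).
It also fails if it takes over 120 s, if anything falls off the work surface, if the arm or the gripper's body presses on something with over 40 N, if the wrist force passes 120 N, or if a joint passes its speed limit or range.

ROBOT

A 7-joint arm with a two-finger parallel gripper is mounted at the origin on the work surface. World frame = base frame: x ahead of the robot, y to its left, z up, the work surface at z = 0. Lengths are in mm, angles in rad, forces in N, time in s.
With the tool pointing down it reaches from about 350 to 900 mm from the base axis. Payload 7.2 kg.
Tool frame: the origin (TCP) lies between the finger pads; the fingertips stand 22 mm ahead of it and the grasp point (between the pads) lies 3 mm ahead of it; z points along the fingers, y is the direction in which the jaws open and shut (so a half turn about z gives the same grasp; the last joint's range is limited). The gripper opens to 88 mm and grips with 3 to 60 N. Pads are 20 mm wide; open, the fingers measure 115 mm over their backs; the gripper's body (75 mm by 178 mm) begins 61 mm behind the grasp point.
Start: joints at [1.133, 0.411, -0.013, 1.596, 0.006, 1.134, -0.082], TCP at [225.881, -582.757, 244.653] pointing down, gripper open.
Joint ranges: [-2.95, 2.95], [-0.29, 1.99], [-1.47, 1.44], [0.14, 2.54], [-1.03, 4.17], [0.13, 1.85], [-2.86, 2.86]. Speed limits (rad/s): [2.39, 2.39, 3.01, 3.01, 3.14, 3.14, 3.14].

INTERFACE

Orientations are given as a 3x3 rotation matrix whose columns are the frame's x, y, z axes.
In Python, from bench import r gives the robot as it stands.
- The arm moves only by the tool step_arm, never from a script. Its argument "targets" is a list of rows, each a list of 5 numbers: the shift along the world's x, y, z in m, then the turn about the world's z in rad, then the closure in counts, from 0 (fully open) to 255 (shut). A call has 1 to 5 rows; each row is the pose to reach, as a shift and turn from the pose measured when the call began; what a row does not reach only later rows make up. A row lasts 1/12 s, in which the tool goes at most 41.7 mm and 7.16 degrees, less where a joint would pass 70% of its speed; a pose out of reach is approached as far as the arm can. A call with a gripper value outside its range is refused whole. The fingers move at their own pace and stop on an object; "squeeze" is the grip in N (left out, the last holds). Time passes only in rows, so rows that repeat a pose let the fingers close. It gives the time, the measured TCP pose, the force and the opening at its end, in the units of the state.
- r.sense(): the state, without advancing time (a new reading comes with each control period).
- r.snapshot(name): name is "scene" or "top" or "wrist"; returns (picture, depth): 384x512x3 uint8, red, green, blue; 384x512 float32, mm along the optical axis (not along the pixel's ray), 0 where there is no reading.
- r.get_calibration(name): a dict with "camera_matrix" (3x3 intrinsics, pixels), "R" (3x3) and "t" (3): a world point X has camera coordinates R X + t. Camera axes: x right, y down, z forward; pixel columns grow to the right and rows downward; lengths in mm; the calibration is good to about 2 mm. A picture is of the moment at which its call begins: read the wrist's pose just before it. get_calibration takes no time and is no camera call; for the wrist camera it gives the pose at the moment of the call.
- r.job_done(): hands the job in, once; it reports no verdict.
The state is a dict: "t": time; "joint_positions": joint angles; "joint_vel": joint speeds; "effort": joint torques, N m; "tool_pos": TCP position; "orientation": TCP orientation; "force": force on the tool from outside, world axes, zero at the start; "moment": the same for the moment, N m; "grip_width": finger opening in mm.
Only numpy, scipy, OpenCV 4.12 (cv2) and the standard library are available. Lean on these libraries where they do the work, as an engineer would, in place of code of your own. Each camera call takes 0.05 s, during which the arm holds its last target. There are 200 camera calls.

## Working session

There is one attempt and no reset: what is moved stays moved. The work goes in short steps, Python scripts to look and compute and a tool call to move; the robot and the scene stay as the last step left them, time stands still between calls to the robot, and variables do not carry over. Pictures are saved under pics/ and viewed, about 12 in all and at most 16, crops included, and the job is handed in when it is done.

Besides the shell and the picture viewer there is one more tool, called after "Call:" by a JSON object that holds its "name" and its "arguments". step_arm: Moves the arm, as the interface text tells. Its arguments: {"type":"object","properties":{"targets":{"type":"array"},"squeeze":{"type":"number"}},"required":["targets"]}

```bash
ls; mkdir -p pics
cat > h.py <<'E'
import numpy as np, cv2
from bench import r
def snap(n,f,save=True):
    im,d=r.snapshot(n); cal=r.get_calibration(n)
    np.savez(f'pics/{f}.npz',im=im,d=d,K=cal['camera_matrix'],R=cal['R'],t=cal['t'])
    if save: cv2.imwrite(f'pics/{f}.png',im[:,:,::-1])
def load(f): return np.load(f'pics/{f}.npz')
def crop(f,o,u0,v0,u1,v1,s):
    im=load(f)['im'][v0:v1,u0:u1,::-1]
    cv2.imwrite(f'pics/{o}.png',cv2.resize(im,None,fx=s,fy=s,interpolation=cv2.INTER_CUBIC))
def pix(f,u,v,z=None):
    """world point at pixel: by depth, or by meeting plane z"""
    D=load(f);K,R,t=D['K'],D['R'],np.ravel(D['t'])
    ray=np.linalg.inv(K)@[u,v,1.]
    if z is None: return R.T@(ray*D['d'][int(round(v)),int(round(u))]-t)
    c=-R.T@t; w=R.T@ray; return c+w*(z-c[2])/w[2]
def cloud(f):
    D=load(f);K,R,t=D['K'],D['R'],np.ravel(D['t']);d=D['d']
    v,u=np.mgrid[:d.shape[0],:d.shape[1]]
    p=np.stack([(u-K[0,2])/K[0,0]*d,(v-K[1,2])/K[1,1]*d,d],-1)
    return (p-t)@R
E
python3 - <<'E'
from h import *
snap('top','top0'); snap('scene','scene0')
crop('top0','top0b',0,0,512,384,1.56)
s=r.sense(); print(s['t'],s['tool_pos'],s['orientation'],s['grip_width'])
E
```

```text
pics
0.1 [ 225.72692616 -582.3670253   243.91079541] [[ 9.32396546e-01  3.61436472e-01 -5.98790616e-04]
 [ 3.61436958e-01 -9.32395621e-01  1.31590272e-03]
 [-8.26945113e-05 -1.44336821e-03 -9.99998955e-01]] 87.61968224200047
```

View pics/top0b.png

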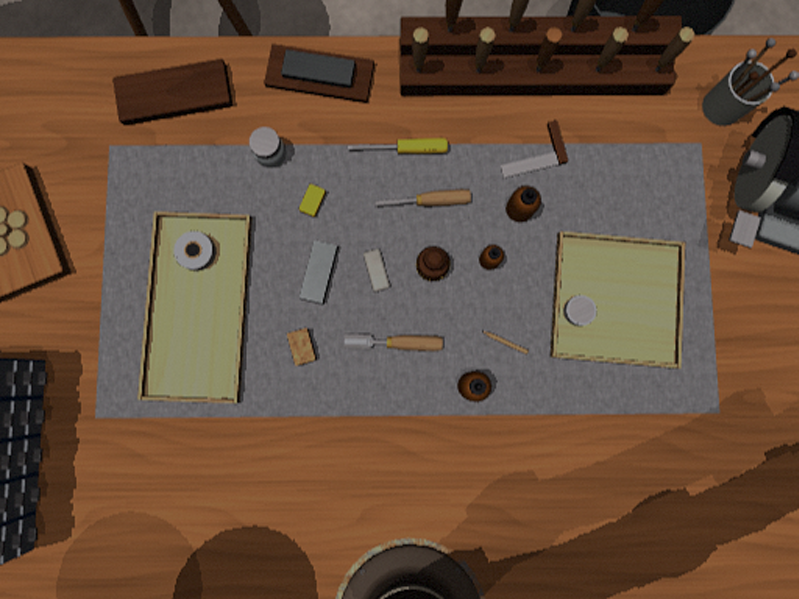

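View pics/scene0.png

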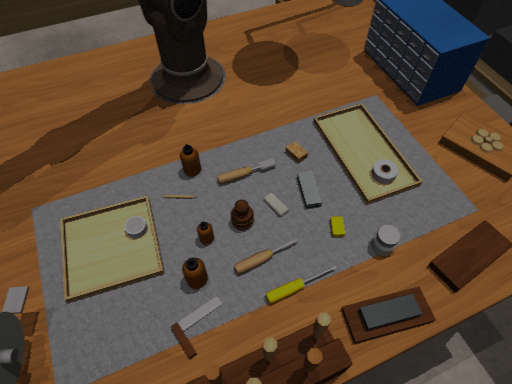

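The top view (800 px wide) shows these:
- **Long tray:** centre near (196,307), with the tape at (193,250).
- **Square tray:** centre near (619,300), with the tin at (581,311).
- **Bottles:** (491,257) small, (523,203) large, (476,386) large.
- **Gouges:** (395,342) has the wide blade, so it is the broad one. (425,198) is narrow.
- **Oilstone:** (319,272). The dark stone at (318,66) sits in a wooden box, so it is a lookalike.
- **Slip stone:** (376,270).
- **Mallet:** (433,263).

Next I measure them by depth and confirm in one enlarged crop.

Run:
```python
from h import *
P=cloud('top0'); d=load('top0')['d']
z=P[...,2]; print('mat z',np.median(z[240:260,210:260]))
m=((z>7)&(d>0)).astype(np.uint8)
n,l,st,c=cv2.connectedComponentsWithStats(m)
for i in range(1,n):
    if st[i,4]<12 or st[i,4]>6000: continue
    p=P[l==i]; h=np.percentile(p[:,2],97)
    q=p[p[:,2]>h-(4 if h<40 else 6)]
    (cx,cy),(w,hh),a=cv2.minAreaRect(p[:,:2].astype(np.float32))
    print('px(800)',(c[i]*1.56).round(),'n',st[i,4],'zmax',h.round(1),'rect c',round(cx),round(cy),'size',round(w),round(hh),'ang',round(a,1),'topmean',q.mean(0).round(1))
crop('top0','cropA',180,90,370,265,4)
```

```text
mat z 0.6611101485234976
px(800) [744.  86.] n 1454 zmax 165.9 rect c 840 -549 size 74 83 ang 29.4 topmean [ 838.4 -549.5  164.4]
px(800) [319.  72.] n 1850 zmax 37.3 rect c 900 150 size 181 78 ang 80.2 topmean [900.  148.   35.3]
px(800) [172.  90.] n 2262 zmax 29.2 rect c 865 399 size 84 191 ang 9.7 topmean [864.2 400.3  27. ]
px(800) [769. 183.] n 3104 zmax 198.4 rect c 679 -568 size 210 155 ang 3.7 topmean [ 694.8 -545.8  197.6]
px(800) [555. 145.] n 245 zmax 17.4 rect c 772 -245 size 76 44 ang 12.9 topmean [ 776.7 -258.2   15.3]
px(800) [267. 146.] n 468 zmax 63.4 rect c 758 231 size 53 52 ang 82.3 topmean [760.3 232.7  60.6]
px(800) [413. 145.] n 377 zmax 28.5 rect c 767 16 size 25 167 ang 0.4 topmean [767.4 -28.2  26.4]
px(800) [534. 162.] n 25 zmax 11.5 rect c 735 -219 size 16 27 ang 50.7 topmean [ 736.8 -218.7    9.3]
px(800) [ 25. 234.] n 2617 zmax 38.8 rect c 623 653 size 203 120 ang 22.7 topmean [619.1 643.1  37.7]
px(800) [312. 199.] n 225 zmax 20.1 rect c 675 160 size 31 50 ang 64.7 topmean [673.1 160.5  17.8]
px(800) [523. 202.] n 388 zmax 94.3 rect c 659 -190 size 47 
[... 4779 characters left out ...]
(800) [520. 347.] n 18 zmax 10.3 rect c 423 -185 size 23 7 ang 64.7 topmean [ 422.9 -184.2    8.9]
px(800) [582. 347.] n 18 zmax 10.4 rect c 422 -288 size 11 28 ang 24.6 topmean [ 423.3 -286.8    8.3]
px(800) [638. 345.] n 12 zmax 10.2 rect c 425 -378 size 8 19 ang 0.4 topmean [ 425.6 -378.4    8.2]
px(800) [ 19. 452.] n 3267 zmax 123.8 rect c 262 588 size 299 21 ang 0.0 topmean [341.6 588.6 123.7]
px(800) [474. 385.] n 337 zmax 95.9 rect c 363 -103 size 46 46 ang 3.9 topmean [ 362.8 -102.9   94.8]
px(800) [156. 387.] n 20 zmax 10.0 rect c 364 409 size 33 11 ang 59.1 topmean [363.2 410.1   8.3]
px(800) [410. 576.] n 2190 zmax 100.6 rect c 74 1 size 213 80 ang 89.4 topmean [ 67.5  -0.6 107.4]
```

View pics/cropA.png

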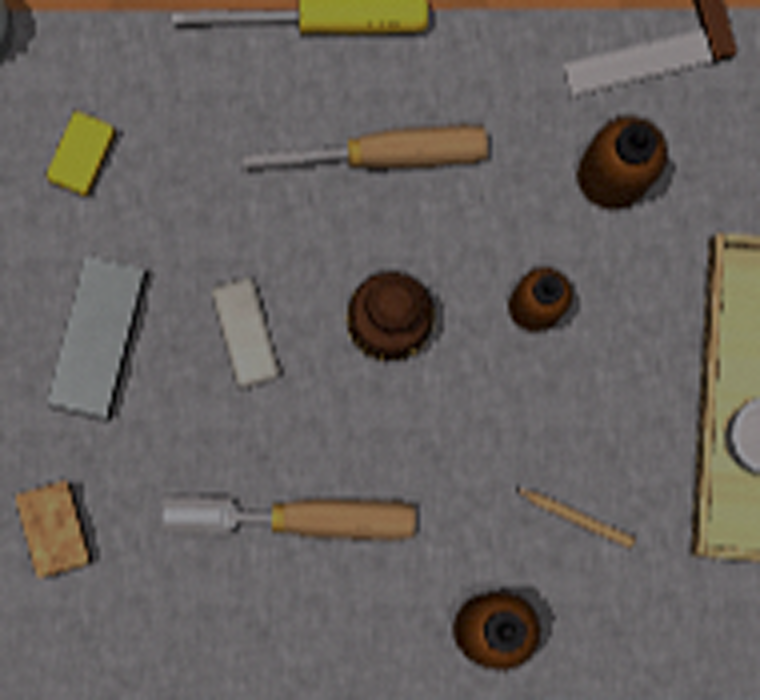

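The crop confirms the choices. The small bottle at crop (541,298) is 35 mm across and about 71 mm tall by depth, and the other two are 47 mm across and 95 mm tall. The broad gouge at crop (290,517) has the wide blade, and the narrow one is at (370,150). The oilstone measures 100x41 at crop (97,338) and the slip 69x30 at (247,332). I start with the oilstone.

Call:
{"name": "step_arm", "arguments": {"targets": [[0.325, 0.73, 0, -0.611, 0], [0.325, 0.73, 0, -0.611, 0], [0.325, 0.73, 0, -0.611, 0], [0.325, 0.73, 0, -0.611, 0], [0.325, 0.73, 0, -0.611, 0]], "squeeze": 30}}

```text
t: 0.52
tool_pos: [308.6, -396.0, 244.2]
orientation: [[0.972, -0.236, -0.0], [-0.236, -0.972, 0.002], [-0.001, -0.002, -1.0]]
force: [0.5, 0.3, 0.7]
grip_width: 88.0
```

Call:
{"name": "step_arm", "arguments": {"targets": [[0.242, 0.543, 0, 0, 0], [0.242, 0.543, 0, 0, 0], [0.242, 0.543, 0, 0, 0], [0.242, 0.543, 0, 0, 0], [0.242, 0.543, 0, 0, 0]]}}

```text
t: 0.93
tool_pos: [393.0, -205.7, 244.4]
orientation: [[0.972, -0.237, -0.0], [-0.237, -0.972, 0.002], [-0.001, -0.002, -1.0]]
force: [1.7, 0.7, 0.8]
grip_width: 88.3
```

Call:
{"name": "step_arm", "arguments": {"targets": [[0.158, 0.353, -0.12, 0, 0], [0.158, 0.353, -0.12, 0, 0], [0.158, 0.353, -0.12, 0, 0], [0.158, 0.353, -0.12, 0, 0], [0.158, 0.353, -0.12, 0, 0]]}}

```text
t: 1.35
tool_pos: [474.1, -24.1, 182.4]
orientation: [[0.972, -0.237, 0.0], [-0.237, -0.972, 0.002], [-0.0, -0.002, -1.0]]
force: [1.5, -0.4, -0.8]
grip_width: 87.8
```

Call:
{"name": "step_arm", "arguments": {"targets": [[0.077, 0.1715, -0.05, 0, 0], [0.077, 0.1715, -0.05, 0, 0], [0.077, 0.1715, -0.05, 0, 0], [0.077, 0.1715, -0.05, 0, 0], [0.077, 0.1715, -0.05, 0, 0]]}}

```text
t: 1.77
tool_pos: [551.4, 151.2, 131.1]
orientation: [[0.972, -0.235, -0.001], [-0.235, -0.972, 0.003], [-0.001, -0.003, -1.0]]
force: [-0.1, -0.1, 0.5]
grip_width: 88.1
```

Run:
```python
from h import *
print(r.sense()['tool_pos']); snap('wrist','w1')
P=cloud('w1');d=load('w1')['d'];z=P[...,2]
print(np.percentile(z[d>0],[1,10,50,90,99]))
m=((z>9)&(z<60)&(d>0)).astype(np.uint8)
n,l,st,c=cv2.connectedComponentsWithStats(m)
for i in range(1,n):
    if st[i,4]<500: continue
    p=P[l==i]; print(c[i].round(),st[i,4],cv2.minAreaRect(p[:,:2].astype(np.float32)),np.percentile(p[:,2],95))
```

```text
[551.35854039 151.22178022 131.1036145 ]
[ -3.62814786  -2.62316841  -0.68500471 204.74955099 220.50160908]
[213.  40.] 3073 ((674.9794311523438, 166.11102294921875), (30.235595703125, 50.32464599609375), 67.6515121459961) 14.97147483229665
[379.   7.] 542 ((670.6033935546875, 39.63951873779297), (9.557890892028809, 41.08859634399414), 4.073061466217041) 11.57256139662241
[492. 129.] 2795 ((568.791748046875, -20.93614959716797), (26.583911895751953, 54.87092208862305), 73.04776000976562) 40.67236272920883
[ 91. 167.] 2633 ((603.2523803710938, 282.66961669921875), (137.44293212890625, 68.29663848876953), 30.253753662109375) 19.383537673531354
[381. 162.] 1462 ((556.5081787109375, 58.335594177246094), (64.69349670410156, 25.56905174255371), 14.38857650756836) 10.537531566400904
[268. 194.] 5998 ((552.0947265625, 153.2734832763672), (39.820709228515625, 99.85517120361328), 76.54397583007812) 18.81045097150893
[ 26. 214.] 4067 ((583.5625, 345.1361999511719), (41.43199920654297, 63.25101089477539), 75.16899871826172) 30.911503381003673
[166. 351.] 574 ((427.3802185058594, 279.5075988769531), (7.111846923828125, 63.659671783447266), 87.85431671142578) 19.27205689605093
[275. 341.] 1366 ((424.0420227050781, 177.29901123046875), (46.39279556274414, 34.833431243896484), 16.068260192871094) 20.968425651114433
```

View pics/w1.png

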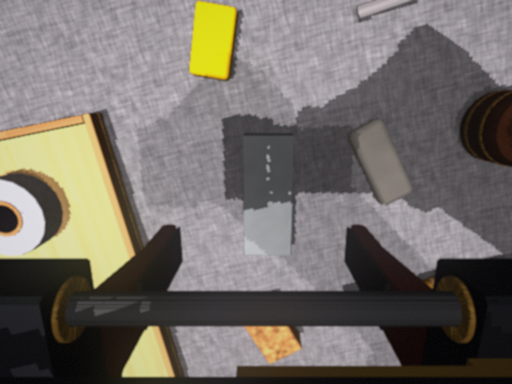

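The wrist view shows the stone squarely between the fingers: centre at (268,194), fingertips at columns 180 and 347. It reads y about 5 mm higher than the top view, so I split the difference. The jaw margin of 24 mm per side covers that.

Call:
{"name": "step_arm", "arguments": {"targets": [[0, -0.001, -0.035, 0, 0], [0, -0.001, -0.07, 0, 0], [0, -0.001, -0.09, 0, 0], [0, -0.001, -0.103, 0, 0], [0, -0.001, -0.105, 0, 0]]}}

```text
t: 2.23
tool_pos: [550.5, 154.8, 23.0]
orientation: [[0.973, -0.23, -0.005], [-0.23, -0.973, 0.005], [-0.006, -0.004, -1.0]]
force: [0.5, -0.2, -0.4]
grip_width: 87.7
```

Call:
{"name": "step_arm", "arguments": {"targets": [[0, 0, 0, 0, 255], [0, 0, 0, 0, 255], [0, 0, 0, 0, 255], [0, 0, 0, 0, 255], [0, 0, 0, 0, 255]]}}

```text
t: 2.65
tool_pos: [551.2, 154.9, 24.0]
orientation: [[0.973, -0.231, -0.003], [-0.231, -0.973, 0.005], [-0.004, -0.005, -1.0]]
force: [1.7, 0.4, -0.4]
grip_width: 57.7
```

Call:
{"name": "step_arm", "arguments": {"targets": [[0, 0, 0, 0, 255], [0, 0, 0, 0, 255], [0, 0, 0, 0, 255], [0, 0, 0, 0, 255], [0, 0, 0, 0, 255]]}}

```text
t: 3.07
tool_pos: [551.3, 154.1, 24.4]
orientation: [[0.973, -0.231, -0.003], [-0.231, -0.973, 0.005], [-0.004, -0.004, -1.0]]
force: [-2.1, -3.1, 5.7]
grip_width: 40.0
```

Call:
{"name": "step_arm", "arguments": {"targets": [[0, 0, 0.01, 0, 255], [0, 0, 0.03, 0, 255], [0, 0, 0.06, 0, 255], [0, 0, 0.1, 0, 255], [0, 0, 0.12, 0, 255]]}}

```text
t: 3.48
tool_pos: [552.3, 155.3, 148.6]
orientation: [[0.973, -0.23, 0.001], [-0.23, -0.973, 0.006], [-0.001, -0.006, -1.0]]
force: [1.0, 0.8, -2.5]
grip_width: 39.7
```

Call:
{"name": "step_arm", "arguments": {"targets": [[-0.094, -0.549, 0.01, 0.134, 255], [-0.094, -0.549, 0.01, 0.134, 255], [-0.094, -0.549, 0.01, 0.134, 255], [-0.094, -0.549, 0.01, 0.134, 255], [-0.094, -0.549, 0.01, 0.134, 255]]}}

```text
t: 3.9
tool_pos: [515.8, -52.4, 150.4]
orientation: [[0.995, -0.097, 0.001], [-0.097, -0.995, 0.007], [-0.0, -0.007, -1.0]]
force: [0.7, -0.9, -1.6]
grip_width: 39.8
```

Call:
{"name": "step_arm", "arguments": {"targets": [[-0.059, -0.345, 0, 0, 255], [-0.059, -0.345, 0, 0, 255], [-0.059, -0.345, 0, 0, 255], [-0.059, -0.345, 0, 0, 255], [-0.059, -0.345, 0, 0, 255]]}}

```text
t: 4.32
tool_pos: [480.6, -257.9, 150.7]
orientation: [[0.995, -0.097, 0.001], [-0.097, -0.995, 0.007], [0.001, -0.007, -1.0]]
force: [0.4, 0.4, -2.0]
grip_width: 40.0
```

Call:
{"name": "step_arm", "arguments": {"targets": [[-0.024, -0.141, 0, 0, 255], [-0.024, -0.141, 0, 0, 255], [-0.024, -0.141, 0, 0, 255], [-0.024, -0.141, 0, 0, 255], [-0.024, -0.141, 0, 0, 255]]}}

```text
t: 4.73
tool_pos: [453.9, -405.0, 150.7]
orientation: [[0.995, -0.104, 0.001], [-0.104, -0.995, 0.005], [0.0, -0.005, -1.0]]
force: [-0.2, 0.5, -1.7]
grip_width: 39.8
```

Run:
```python
from h import *
s=r.sense();print(s['tool_pos'],s['orientation'][:,1]); snap('wrist','w2'); snap('top','top2')
print(r.sense()['tool_pos'])
P=cloud('w2');z=P[...,2];d=load('w2')['d']
m=(z>14)&(z<40)&(d>0)
v,u=np.nonzero(m); p=P[m]
s=(abs(p[:,0]-485)<60)&(abs(p[:,1]+282)<60); q=p[s]; print('tin?',len(q),q.mean(0), q.min(0),q.max(0))
```

```text
[ 453.94142102 -404.95271187  150.70917322] [-0.1041203  -0.99455313 -0.0047998 ]
[ 456.30096087 -399.00160325  150.56689012]
tin? 4416 [ 486.60745246 -268.7317674    24.0472008 ] [ 425.01559625 -304.35573284   14.01078687] [ 544.85948219 -232.79239241   30.15490335]
```

View pics/w2.png

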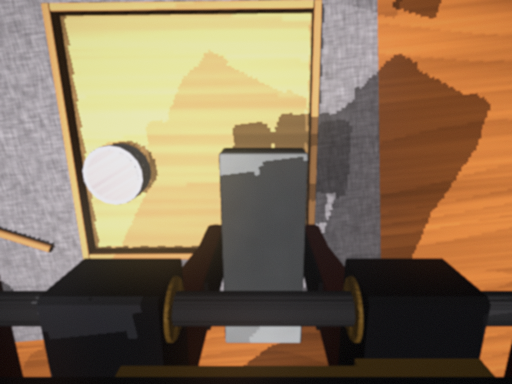

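The picture shows the stone held level, with the tin at (115,173). The arm was still settling from overshoot, so I let it settle and measure the tray again.

Call:
{"name": "step_arm", "arguments": {"targets": [[0, 0, 0, 0, 255], [0, 0, 0, 0, 255], [0, 0, 0, 0, 255]]}}

```text
t: 5.08
tool_pos: [457.1, -397.3, 150.8]
orientation: [[0.995, -0.096, 0.002], [-0.096, -0.995, 0.009], [0.001, -0.009, -1.0]]
force: [0.5, -0.3, -2.7]
grip_width: 39.8
```

```bash
cat >> h.py <<'E'
def circ(f,x,y,z0,z1,rad):
    P=cloud(f);m=(P[...,2]>z0)&(P[...,2]<z1)&(np.hypot(P[...,0]-x,P[...,1]-y)<rad)&(load(f)['d']>0)
    q=P[m][:,:2].astype(np.float32); return len(q),cv2.minEnclosingCircle(q)
def traj(f,corners):
    return [pix(f,u,v,20)[:2].round(1).tolist() for u,v in corners]
E
python3 - <<'E'
from h import *
s=r.sense();print(s['tool_pos'],s['orientation'][:,1]); snap('wrist','w3'); print(r.sense()['tool_pos'])
snap('top','top3')
print('tin wrist',circ('w3',484,-278,17,29,36),'top',circ('top3',484,-282,17,29,36),circ('top0',484,-282,17,29,36))
# tray top outer corners (top walls) by wrist: fit lines from cloud z 14..26
for f in('w3','top3','top0'):
    P=cloud(f);m=(P[...,2]>15)&(P[...,2]<26)&(load(f)['d']>0)
    q=P[m];q=q[(abs(q[:,0]-503)<125)&(abs(q[:,1]+345)<125)]
    print(f,len(q),'far x wall',np.median(q[(q[:,0]>590)&(abs(q[:,1]+345)<60)],0),'left wall y',np.median(q[(q[:,1]>-255)&(abs(q[:,0]-530)<20)],0),'right',np.median(q[(q[:,1]<-430)&(abs(q[:,0]-550)<30)],0))
E
```

```text
[ 457.08793528 -397.3438069   150.76376876] [-0.09575839 -0.99536454 -0.00893133]
[ 456.9765353  -397.64972573  150.77993362]
tin wrist (3173, ((484.345458984375, -274.9223937988281), 33.273162841796875)) top (220, ((485.14794921875, -276.51739501953125), 29.478368759155273)) (216, ((484.7930603027344, -276.27947998046875), 29.72918128967285))
w3 7604 far x wall [ 605.08243589 -344.51685465   18.62081448] left wall y [ 530.70825617 -250.57242976   18.68163176] right [ 551.51954355 -455.83659083   18.5305281 ]
top3 771 far x wall [ 606.09543565 -345.00469317   19.49221235] left wall y [ 530.24502791 -247.87837017   19.94681081] right [ 553.25193606 -454.81751975   19.22846682]
top0 880 far x wall [ 606.49775555 -345.83180596   19.75979328] left wall y [ 530.4274506  -247.71917881   19.33452058] right [ 547.10374666 -454.48255266   19.80949754]
```

Call:
{"name": "step_arm", "arguments": {"targets": [[0.005, 0.002, -0.03, 0, 255], [0.005, 0.002, -0.06, 0, 255], [0.005, 0.002, -0.085, 0, 255], [0.005, 0.002, -0.1, 0, 255], [0.005, 0.002, -0.105, 0, 255]]}}

```text
t: 5.6
tool_pos: [460.8, -394.3, 43.0]
orientation: [[0.995, -0.095, -0.002], [-0.095, -0.995, 0.011], [-0.003, -0.011, -1.0]]
force: [0.0, 0.9, -2.2]
grip_width: 39.6
```

Call:
{"name": "step_arm", "arguments": {"targets": [[0, 0, 0, 0, 255], [0, 0, 0, 0, 255], [0, 0, 0, 0, 255]]}}

```text
t: 5.85
tool_pos: [461.5, -394.6, 44.2]
orientation: [[0.995, -0.095, -0.0], [-0.095, -0.995, 0.01], [-0.001, -0.01, -1.0]]
force: [-0.6, -0.4, -1.8]
grip_width: 39.6
```

Call:
{"name": "step_arm", "arguments": {"targets": [[0, 0, -0.005, 0, 255], [0, 0, -0.009, 0, 255], [0, 0, -0.012, 0, 255], [0, 0, -0.0125, 0, 255], [0, 0, -0.0125, 0, 255]]}}

```text
t: 6.27
tool_pos: [461.3, -394.5, 31.4]
orientation: [[0.995, -0.095, -0.001], [-0.095, -0.995, 0.01], [-0.002, -0.01, -1.0]]
force: [0.3, -0.9, -2.0]
grip_width: 39.8
```

Call:
{"name": "step_arm", "arguments": {"targets": [[0, 0, -0.001, 0, 255], [0, 0, -0.001, 0, 255], [0, 0, -0.001, 0, 255]]}}

```text
t: 6.52
tool_pos: [461.5, -394.6, 30.6]
orientation: [[0.995, -0.095, -0.0], [-0.095, -0.995, 0.01], [-0.001, -0.01, -1.0]]
force: [-0.1, -0.5, -0.6]
grip_width: 40.0
```

Call:
{"name": "step_arm", "arguments": {"targets": [[0, 0, 0, 0, 95], [0, 0, 0, 0, 95], [0, 0, 0, 0, 95], [0, 0, 0, 0, 95], [0, 0, 0, 0, 95]]}}

```text
t: 6.93
tool_pos: [461.5, -394.6, 30.7]
orientation: [[0.995, -0.095, -0.0], [-0.095, -0.995, 0.01], [-0.001, -0.01, -1.0]]
force: [0.8, 0.1, 0.5]
grip_width: 55.3
```

Call:
{"name": "step_arm", "arguments": {"targets": [[0, 0, 0.02, 0, 95], [0, 0, 0.05, 0, 95], [0, 0, 0.085, 0, 95], [0, 0, 0.11, 0, 80], [0, 0, 0.11, 0, 80]]}}

```text
t: 7.35
tool_pos: [464.1, -396.4, 146.5]
orientation: [[0.995, -0.095, 0.007], [-0.095, -0.995, 0.005], [0.006, -0.005, -1.0]]
force: [0.0, -0.7, 0.4]
grip_width: 60.1
```

Call:
{"name": "step_arm", "arguments": {"targets": [[0.092, 0.451, 0, 0.368, 80], [0.092, 0.451, 0, 0.368, 80], [0.092, 0.451, 0, 0.368, 80], [0.092, 0.451, 0, 0.368, 80], [0.092, 0.451, 0, 0.368, 80]]}}

```text
t: 7.77
tool_pos: [504.1, -189.1, 143.0]
orientation: [[0.963, 0.269, 0.004], [0.269, -0.963, 0.007], [0.006, -0.006, -1.0]]
force: [0.9, 0.5, 0.3]
grip_width: 60.1
```

Call:
{"name": "step_arm", "arguments": {"targets": [[0.051, 0.25, -0.01, 0, 80], [0.051, 0.25, -0.01, 0, 80], [0.051, 0.25, -0.01, 0, 80], [0.051, 0.25, -0.01, 0, 80], [0.051, 0.25, -0.01, 0, 80]]}}

```text
t: 8.18
tool_pos: [545.4, 15.1, 134.5]
orientation: [[0.963, 0.269, 0.004], [0.269, -0.963, 0.007], [0.006, -0.005, -1.0]]
force: [0.9, 0.5, -0.6]
grip_width: 60.3
```

Call:
{"name": "step_arm", "arguments": {"targets": [[0.009, 0.045, 0, 0, 80], [0.009, 0.045, 0, 0, 80], [0.009, 0.045, 0, 0, 80], [0.009, 0.045, 0, 0, 80], [0.009, 0.045, 0, 0, 80]]}}

```text
t: 8.6
tool_pos: [554.1, 57.9, 134.1]
orientation: [[0.964, 0.267, 0.003], [0.267, -0.964, 0.006], [0.005, -0.005, -1.0]]
force: [0.2, -0.0, 0.2]
grip_width: 59.9
```

Run:
```python
from h import *
s=r.sense();print(s['tool_pos'],s['orientation'][:,1]); snap('wrist','w4'); print(r.sense()['tool_pos'])
P=cloud('w4');z=P[...,2];d=load('w4')['d']
m=((z>6)&(z<60)&(d>0)).astype(np.uint8)
n,l,st,c=cv2.connectedComponentsWithStats(m)
for i in range(1,n):
    if st[i,4]<500: continue
    p=P[l==i]; print(c[i].round(),st[i,4],np.round(np.concatenate([np.ravel(x) for x in cv2.minAreaRect(p[:,:2].astype(np.float32))]),1),np.percentile(p[:,2],95))
```

```text
[554.05177305  57.93913931 134.0768076 ] [ 0.26682791 -0.9637334  -0.00456009]
[554.12535446  57.67834637 134.19998312]
[11. 90.] 3628 [5.468e+02 2.713e+02 2.024e+02 2.230e+01 5.000e-01] 19.929380558204546
[169.  18.] 1978 [670.7 160.5  30.1  41.9  67.6] 16.1194581047828
[434.  83.] 5172 [674.2 -26.   25.3 159.5   4. ] 24.05036664681804
[271. 194.] 2751 [556.2  51.5  68.6  29.5  15.1] 11.809432071840043
[379. 215.] 3041 [566.3 -35.6  41.7  55.   62.8] 45.11252837812782
[492. 241.] 1914 [ 5.725e+02 -1.290e+02  3.580e+01  1.920e+01  4.000e-01] 50.26993230353786
[307. 340.] 2231 [434.   -9.9  91.4  26.2  87.6] 24.180667584073113
```

Call:
{"name": "step_arm", "arguments": {"targets": [[0.002, -0.006, -0.03, 0, 80], [0.002, -0.006, -0.06, 0, 80], [0.002, -0.006, -0.085, 0, 80], [0.002, -0.006, -0.1, 0, 80], [0.002, -0.006, -0.1, 0, 80]]}}

```text
t: 9.07
tool_pos: [553.9, 49.0, 31.1]
orientation: [[0.965, 0.263, -0.002], [0.263, -0.965, 0.004], [-0.001, -0.005, -1.0]]
force: [-0.4, -0.7, -0.4]
grip_width: 60.1
```

Call:
{"name": "step_arm", "arguments": {"targets": [[0, 0, 0, 0, 80], [0, 0, 0, 0, 80], [0, 0, 0, 0, 80]]}}

```text
t: 9.32
tool_pos: [554.6, 48.2, 32.2]
orientation: [[0.965, 0.262, -0.0], [0.262, -0.965, 0.004], [0.001, -0.004, -1.0]]
force: [-0.2, -0.6, -0.2]
grip_width: 60.3
```

Call:
{"name": "step_arm", "arguments": {"targets": [[0.002, 0.003, -0.004, 0, 80], [0.002, 0.003, -0.008, 0, 80], [0.002, 0.003, -0.008, 0, 80], [0.002, 0.003, -0.008, 0, 255], [0.002, 0.003, -0.008, 0, 255]], "squeeze": 20}}

```text
t: 9.73
tool_pos: [556.5, 51.3, 24.3]
orientation: [[0.965, 0.262, -0.0], [0.262, -0.965, 0.004], [0.001, -0.004, -1.0]]
force: [-0.1, -0.5, -0.4]
grip_width: 50.4
```

Call:
{"name": "step_arm", "arguments": {"targets": [[0, 0, 0, 0, 255], [0, 0, 0, 0, 255], [0, 0, 0, 0, 255], [0, 0, 0, 0, 255], [0, 0, 0, 0, 255]]}}

```text
t: 10.15
tool_pos: [556.6, 51.4, 24.3]
orientation: [[0.965, 0.262, -0.0], [0.262, -0.965, 0.004], [0.001, -0.004, -1.0]]
force: [-0.5, -0.2, 0.4]
grip_width: 29.9
```

Call:
{"name": "step_arm", "arguments": {"targets": [[0, 0, 0.01, 0, 255], [0, 0, 0.03, 0, 255], [0, 0, 0.06, 0, 255], [0, 0, 0.1, 0, 255], [0, 0, 0.125, 0, 255]]}}

```text
t: 10.57
tool_pos: [557.2, 51.8, 153.0]
orientation: [[0.965, 0.263, 0.002], [0.263, -0.965, 0.005], [0.003, -0.004, -1.0]]
force: [0.8, 0.1, -0.3]
grip_width: 30.0
```

Call:
{"name": "step_arm", "arguments": {"targets": [[0.005, -0.446, 0, 1.206, 255], [0.005, -0.446, 0, 1.206, 255], [0.005, -0.446, 0, 1.206, 255], [0.005, -0.446, 0, 1.206, 255], [0.005, -0.446, 0, 1.206, 255]]}}

```text
t: 10.98
tool_pos: [559.0, -152.8, 152.1]
orientation: [[0.638, 0.77, -0.001], [0.77, -0.638, 0.004], [0.002, -0.004, -1.0]]
force: [1.5, 0.2, -0.7]
grip_width: 30.1
```

Call:
{"name": "step_arm", "arguments": {"targets": [[0.005, -0.24, 0, 0.58, 255], [0.005, -0.24, 0, 0.58, 255], [0.005, -0.24, 0, 0.58, 255], [0.005, -0.24, 0, 0.58, 255], [0.005, -0.24, 0, 0.58, 255]]}}

```text
t: 11.4
tool_pos: [562.7, -361.7, 152.8]
orientation: [[0.105, 0.994, -0.003], [0.994, -0.105, 0.002], [0.002, -0.003, -1.0]]
force: [1.5, 0.1, 0.1]
grip_width: 29.7
```

Call:
{"name": "step_arm", "arguments": {"targets": [[0, -0.032, -0.02, 0, 255], [0, -0.032, -0.05, 0, 255], [0, -0.032, -0.08, 0, 255], [0, -0.032, -0.105, 0, 255], [0, -0.032, -0.105, 0, 255]]}}

```text
t: 11.82
tool_pos: [559.3, -392.6, 42.6]
orientation: [[0.105, 0.994, -0.01], [0.994, -0.105, 0.007], [0.006, -0.011, -1.0]]
force: [-0.3, 0.3, -1.8]
grip_width: 29.4
```

Call:
{"name": "step_arm", "arguments": {"targets": [[0, 0, 0, 0, 255], [0, 0, 0, 0, 255], [0, 0, 0, 0, 255]]}}

```text
t: 12.07
tool_pos: [560.2, -392.9, 44.6]
orientation: [[0.105, 0.994, -0.009], [0.994, -0.105, 0.005], [0.004, -0.009, -1.0]]
force: [-0.1, 0.3, -0.3]
grip_width: 29.7
```

Release height is 24.3 + 6 ≈ 30.3.

Call:
{"name": "step_arm", "arguments": {"targets": [[0.002, 0, -0.005, 0, 255], [0.002, 0, -0.009, 0, 255], [0.002, 0, -0.012, 0, 255], [0.002, 0, -0.0135, 0, 255], [0.002, 0, -0.0135, 0, 255]]}}

```text
t: 12.48
tool_pos: [561.9, -392.8, 30.7]
orientation: [[0.105, 0.994, -0.009], [0.994, -0.105, 0.006], [0.005, -0.01, -1.0]]
force: [-1.3, 0.6, -0.0]
grip_width: 30.0
```

Call:
{"name": "step_arm", "arguments": {"targets": [[0, 0, -0.0005, 0, 255], [0, 0, -0.0005, 0, 255], [0, 0, -0.0005, 0, 255]]}}

```text
t: 12.73
tool_pos: [562.0, -392.8, 30.5]
orientation: [[0.105, 0.994, -0.009], [0.994, -0.105, 0.006], [0.005, -0.01, -1.0]]
force: [0.2, 0.1, 1.5]
grip_width: 29.9
```

Call:
{"name": "step_arm", "arguments": {"targets": [[0, 0, 0, 0, 130], [0, 0, 0, 0, 130], [0, 0, 0, 0, 130], [0, 0, 0, 0, 130], [0, 0, 0, 0, 130]]}}

```text
t: 13.15
tool_pos: [562.0, -392.8, 30.4]
orientation: [[0.105, 0.994, -0.009], [0.994, -0.105, 0.006], [0.005, -0.01, -1.0]]
force: [0.1, 0.0, -0.2]
grip_width: 42.9
```

Call:
{"name": "step_arm", "arguments": {"targets": [[0, 0, 0.02, 0, 130], [0, 0, 0.05, 0, 130], [0, 0, 0.085, 0, 130], [0, 0, 0.115, 0, 80], [0, 0, 0.12, 0, 80]]}}

```text
t: 13.57
tool_pos: [564.5, -393.7, 156.6]
orientation: [[0.105, 0.994, -0.002], [0.994, -0.105, 0.002], [0.001, -0.002, -1.0]]
force: [0.5, -0.1, 0.9]
grip_width: 53.1
```

Call:
{"name": "step_arm", "arguments": {"targets": [[-0.127, 0.382, 0, 0.063, 80], [-0.127, 0.382, 0, 0.063, 80], [-0.127, 0.382, 0, 0.063, 80], [-0.127, 0.382, 0, 0.063, 80], [-0.127, 0.382, 0, 0.063, 80]]}}

```text
t: 13.98
tool_pos: [496.2, -193.2, 153.4]
orientation: [[0.043, 0.999, -0.002], [0.999, -0.043, 0.001], [0.001, -0.002, -1.0]]
force: [0.9, 1.2, 0.5]
grip_width: 59.9
```

Call:
{"name": "step_arm", "arguments": {"targets": [[-0.061, 0.184, -0.01, 0, 80], [-0.061, 0.184, -0.01, 0, 80], [-0.061, 0.184, -0.01, 0, 80], [-0.061, 0.184, -0.01, 0, 80], [-0.061, 0.184, -0.01, 0, 80]]}}

```text
t: 14.4
tool_pos: [433.6, -6.2, 143.4]
orientation: [[0.041, 0.999, -0.002], [0.999, -0.041, 0.001], [0.001, -0.002, -1.0]]
force: [-0.6, -0.0, -0.4]
grip_width: 60.4
```

Call:
{"name": "step_arm", "arguments": {"targets": [[0, 0, 0, 0, 80], [0, 0, 0, 0, 80], [0, 0, 0, 0, 80], [0, 0, 0, 0, 80]]}}

```text
t: 14.73
tool_pos: [434.1, -7.5, 143.4]
orientation: [[0.043, 0.999, -0.002], [0.999, -0.043, 0.001], [0.001, -0.002, -1.0]]
force: [0.4, 0.0, -0.1]
grip_width: 60.0
```

Run:
```python
from h import *
s=r.sense();print(s['tool_pos'],s['orientation'][:,1]); snap('wrist','w5'); print(r.sense()['tool_pos'])
P=cloud('w5');z=P[...,2];d=load('w5')['d']
m=((z>6)&(z<60)&(d>0)).astype(np.uint8)
n,l,st,c=cv2.connectedComponentsWithStats(m)
for i in range(1,n):
    if st[i,4]<500: continue
    p=P[l==i]; print(c[i].round(),st[i,4],np.round(np.concatenate([np.ravel(x) for x in cv2.minAreaRect(p[:,:2].astype(np.float32))]),1),np.percentile(p[:,2],95))
snap('top','top5')
crop('top5','top5c',300,120,480,255,4)
```

```text
[434.10734467  -7.51017167 143.36958225] [ 0.9990926  -0.04254703 -0.00192913]
[434.09038676  -7.58266946 143.32738446]
[262. 151.] 5068 [434.8  25.  160.3  24.8  88.2] 23.74775739564653
[411. 223.] 3060 [557.5 -33.8  55.2  37.3  36.1] 53.390357425659325
```

View pics/top5c.png

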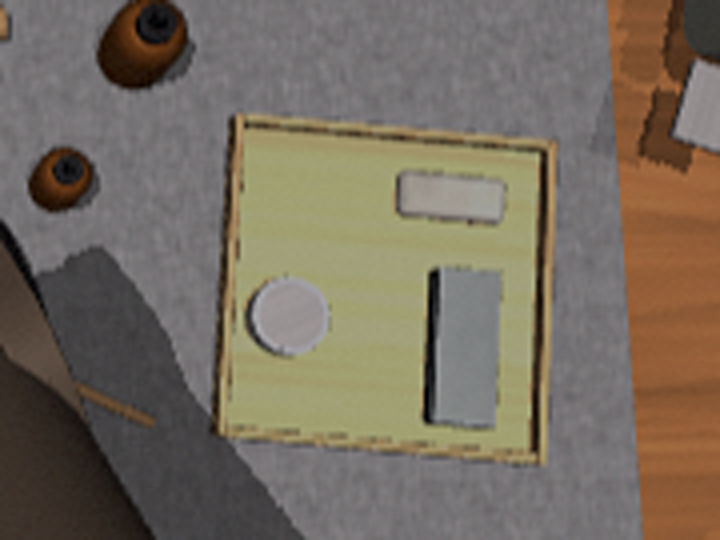

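View pics/w5.png

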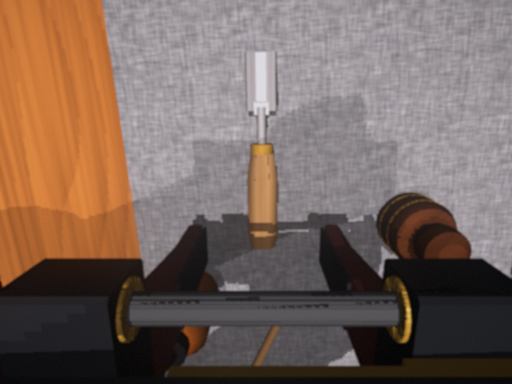

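The square tray holds the slip at crop (450,196) and the oilstone at (465,346), both clear, and the tin at (288,316) is unmoved. The wrist view shows the broad gouge lined up between the fingers at (262,200), with the blade away.

Call:
{"name": "step_arm", "arguments": {"targets": [[0, -0.0025, -0.03, 0, 80], [0, -0.0025, -0.06, 0, 80], [0, -0.0025, -0.09, 0, 80], [0, -0.0025, -0.107, 0, 80], [0, -0.0025, -0.107, 0, 80]]}}

```text
t: 15.25
tool_pos: [432.1, -10.9, 33.3]
orientation: [[0.044, 0.999, -0.008], [0.999, -0.044, 0.002], [0.002, -0.008, -1.0]]
force: [0.5, 0.1, -0.3]
grip_width: 60.4
```

Call:
{"name": "step_arm", "arguments": {"targets": [[0, 0, 0, 0, 80], [0, 0, 0, 0, 80], [0, 0, 0, 0, 80]]}}

```text
t: 15.5
tool_pos: [432.9, -11.2, 34.2]
orientation: [[0.045, 0.999, -0.006], [0.999, -0.045, 0.002], [0.002, -0.006, -1.0]]
force: [0.9, -0.3, 0.5]
grip_width: 60.2
```

Call:
{"name": "step_arm", "arguments": {"targets": [[0.001, 0.001, -0.005, 0, 80], [0.001, 0.001, -0.01, 0, 80], [0.001, 0.001, -0.01, 0, 80], [0.001, 0.001, -0.01, 0, 255], [0.001, 0.001, -0.01, 0, 255]], "squeeze": 25}}

```text
t: 15.92
tool_pos: [433.9, -10.1, 24.3]
orientation: [[0.045, 0.999, -0.006], [0.999, -0.045, 0.002], [0.002, -0.006, -1.0]]
force: [0.1, -0.8, -0.3]
grip_width: 49.9
```

Call:
{"name": "step_arm", "arguments": {"targets": [[0, 0, 0, 0, 255], [0, 0, 0, 0, 255], [0, 0, 0, 0, 255], [0, 0, 0, 0, 255], [0, 0, 0, 0, 255]]}}

```text
t: 16.33
tool_pos: [433.9, -10.1, 24.4]
orientation: [[0.045, 0.999, -0.006], [0.999, -0.045, 0.002], [0.001, -0.006, -1.0]]
force: [-0.7, -0.3, 0.9]
grip_width: 24.6
```

Call:
{"name": "step_arm", "arguments": {"targets": [[0, 0, 0.01, 0, 255], [0, 0, 0.03, 0, 255], [0, 0, 0.06, 0, 255], [0, 0, 0.1, 0, 255], [0, 0, 0.12, 0, 255]]}}

```text
t: 16.75
tool_pos: [434.6, -9.2, 148.0]
orientation: [[0.044, 0.999, -0.004], [0.999, -0.044, 0.002], [0.002, -0.004, -1.0]]
force: [1.5, 0.3, -1.5]
grip_width: 24.5
```

Call:
{"name": "step_arm", "arguments": {"targets": [[0.04, 0.325, 0, 1.567, 255], [0.04, 0.325, 0, 1.567, 255], [0.04, 0.325, 0, 1.567, 255], [0.04, 0.325, 0, 1.567, 255], [0.04, 0.325, 0, 1.567, 255]]}}

```text
t: 17.17
tool_pos: [459.6, 198.0, 147.6]
orientation: [[-0.552, 0.834, -0.005], [0.834, 0.552, -0.002], [0.001, -0.005, -1.0]]
force: [1.6, -0.5, -0.4]
grip_width: 25.0
```

Call:
{"name": "step_arm", "arguments": {"targets": [[0.015, 0.122, 0, 0.942, 255], [0.015, 0.122, 0, 0.942, 255], [0.015, 0.122, 0, 0.942, 255], [0.015, 0.122, 0, 0.942, 255], [0.015, 0.122, 0, 0.942, 255]]}}

```text
t: 17.58
tool_pos: [473.1, 323.7, 148.4]
orientation: [[-0.938, 0.347, -0.004], [0.347, 0.938, -0.002], [0.003, -0.003, -1.0]]
force: [-0.2, -1.1, -1.7]
grip_width: 24.7
```

Call:
{"name": "step_arm", "arguments": {"targets": [[0, 0, 0, 0.318, 255], [0, 0, 0, 0.318, 255], [0, 0, 0, 0.318, 255], [0, 0, 0, 0.318, 255], [0, 0, 0, 0.318, 255]]}}

```text
t: 18.0
tool_pos: [473.0, 323.4, 148.7]
orientation: [[-0.999, 0.039, -0.004], [0.039, 0.999, -0.003], [0.004, -0.003, -1.0]]
force: [-0.7, 0.4, -0.6]
grip_width: 25.1
```

Run:
```python
from h import *
s=r.sense();print(s['tool_pos'],np.degrees(np.arctan2(*s['orientation'][1::-1,1]))); snap('wrist','w6'); print(r.sense()['tool_pos'])
for f in('w6','top5','top0'):
    P=cloud(f);m=(P[...,2]>14)&(P[...,2]<26)&(load(f)['d']>0)
    q=P[m];q=q[(abs(q[:,0]-496)<170)&(abs(q[:,1]-350)<100)]
    g=lambda c:np.median(q[c],0).round(1) if c.any() else None
    print(f,len(q),'+x wall',g((q[:,0]>635)),'right y lo x',g((q[:,1]<290)&(abs(q[:,0]-430)<20)),'right hi x',g((q[:,1]<290)&(abs(q[:,0]-580)<20)),'left',g((q[:,1]>415)&(abs(q[:,0]-500)<30)),'-x wall',g(q[:,0]<355))
    print('tape',circ(f,587,351,20,30,45))
```

```text
[473.00188062 323.41558031 148.65279846] 87.74539409291715
[473.09967787 323.40699771 148.68634422]
w6 5929 +x wall [645.5 316.4  18. ] right y lo x [429.3 276.1  18.4] right hi x None left [498.8 425.7  18.6] -x wall [346.3 376.2  18.6]
tape (245, ((587.4967041015625, 347.15826416015625), 31.554861068725586))
top5 1060 +x wall [647.9 347.5  20. ] right y lo x [427.7 274.6  19.8] right hi x [579.3 267.9  19.6] left [500.3 424.9  19.9] -x wall [345.8 351.5  19.8]
tape (143, ((587.2586669921875, 351.41143798828125), 32.107322692871094))
top0 1055 +x wall [647.9 347.4  19.7] right y lo x [427.8 274.4  19.6] right hi x [580.  268.2  20.1] left [499.8 425.4  19.6] -x wall [345.8 353.9  19.9]
tape (153, ((587.4414672851562, 351.73565673828125), 32.67677307128906))
```

View pics/w6.png

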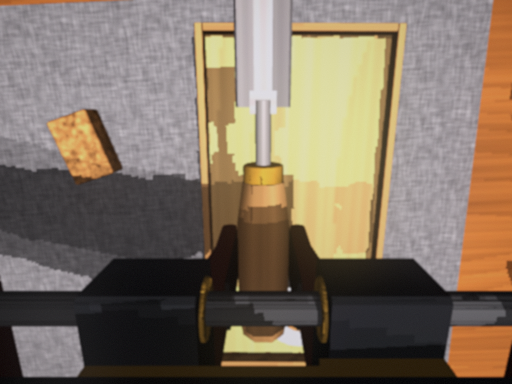

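The gouge is held straight and points along the tray. The walls agree between the two cameras to about 2 mm.

Call:
{"name": "step_arm", "arguments": {"targets": [[0.004, -0.006, -0.03, 0, 255], [0.004, -0.006, -0.06, 0, 255], [0.004, -0.006, -0.09, 0, 255], [0.004, -0.006, -0.103, 0, 255], [0.004, -0.006, -0.103, 0, 255]]}}

```text
t: 18.47
tool_pos: [475.9, 316.1, 43.3]
orientation: [[-0.999, 0.041, -0.007], [0.041, 0.999, -0.006], [0.007, -0.006, -1.0]]
force: [-0.1, -0.6, -1.4]
grip_width: 24.5
```

Call:
{"name": "step_arm", "arguments": {"targets": [[0, 0, 0, 0, 255], [0, 0, 0, 0, 255], [0, 0, 0, 0, 255]]}}

```text
t: 18.72
tool_pos: [476.5, 316.8, 44.9]
orientation: [[-0.999, 0.041, -0.005], [0.041, 0.999, -0.005], [0.005, -0.005, -1.0]]
force: [-0.1, 0.0, -1.2]
grip_width: 24.7
```

Call:
{"name": "step_arm", "arguments": {"targets": [[0, 0, -0.005, 0, 255], [0, 0, -0.009, 0, 255], [0, 0, -0.012, 0, 255], [0, 0, -0.0135, 0, 255], [0, 0, -0.0135, 0, 255]]}}

```text
t: 19.13
tool_pos: [476.3, 316.7, 31.0]
orientation: [[-0.999, 0.042, -0.006], [0.042, 0.999, -0.005], [0.006, -0.006, -1.0]]
force: [0.8, 0.3, -0.7]
grip_width: 24.7
```

Call:
{"name": "step_arm", "arguments": {"targets": [[0, 0, -0.001, 0, 255], [0, 0, -0.001, 0, 255], [0, 0, -0.001, 0, 255]]}}

```text
t: 19.38
tool_pos: [476.3, 316.8, 30.4]
orientation: [[-0.999, 0.041, -0.006], [0.041, 0.999, -0.005], [0.005, -0.006, -1.0]]
force: [-1.9, -2.1, 5.0]
grip_width: 24.5
```

Call:
{"name": "step_arm", "arguments": {"targets": [[0, 0, 0, 0, 139], [0, 0, 0, 0, 139], [0, 0, 0, 0, 139], [0, 0, 0, 0, 139], [0, 0, 0, 0, 139]]}}

```text
t: 19.8
tool_pos: [476.3, 316.8, 30.3]
orientation: [[-0.999, 0.041, -0.006], [0.041, 0.999, -0.005], [0.006, -0.006, -1.0]]
force: [0.4, 0.6, 0.4]
grip_width: 40.0
```

Call:
{"name": "step_arm", "arguments": {"targets": [[0, 0, 0.02, 0, 139], [0, 0, 0.05, 0, 139], [0, 0, 0.085, 0, 139], [0, 0, 0.12, 0, 80], [0, 0, 0.13, 0, 80]]}}

```text
t: 20.22
tool_pos: [477.2, 318.7, 165.2]
orientation: [[-0.999, 0.041, -0.001], [0.041, 0.999, -0.002], [0.001, -0.002, -1.0]]
force: [0.8, 0.6, -0.7]
grip_width: 49.9
```

Call:
{"name": "step_arm", "arguments": {"targets": [[0.086, -0.358, 0, 0, 80], [0.086, -0.358, 0, 0, 80], [0.086, -0.358, 0, 0, 80], [0.086, -0.358, 0, 0, 80], [0.086, -0.358, 0, 0, 80]]}}

```text
t: 20.63
tool_pos: [525.7, 112.3, 162.8]
orientation: [[-0.999, 0.041, -0.002], [0.041, 0.999, -0.002], [0.001, -0.002, -1.0]]
force: [0.7, 0.4, -0.7]
grip_width: 60.1
```

Call:
{"name": "step_arm", "arguments": {"targets": [[0.038, -0.155, 0, 0, 80], [0.038, -0.155, 0, 0, 80], [0.038, -0.155, 0, 0, 80], [0.038, -0.155, 0, 0, 80], [0.038, -0.155, 0, 0, 80]]}}

```text
t: 21.05
tool_pos: [564.9, -52.2, 161.2]
orientation: [[-0.999, 0.052, -0.003], [0.052, 0.999, -0.005], [0.003, -0.006, -1.0]]
force: [0.8, 0.1, 0.2]
grip_width: 59.9
```

Call:
{"name": "step_arm", "arguments": {"targets": [[0, 0, 0, 0, 80], [0, 0, 0, 0, 80], [0, 0, 0, 0, 80], [0, 0, 0, 0, 80]]}}

```text
t: 21.38
tool_pos: [564.7, -50.4, 161.3]
orientation: [[-0.999, 0.049, -0.003], [0.049, 0.999, -0.005], [0.003, -0.005, -1.0]]
force: [0.0, 0.0, -0.0]
grip_width: 60.0
```

Run:
```python
from h import *
s=r.sense();print(s['tool_pos'],np.degrees(np.arctan2(*s['orientation'][1::-1,1]))); snap('wrist','w7'); print(r.sense()['tool_pos'])
P=cloud('w7');d=load('w7')['d']
for x,y,z0,z1,R in((562,-41,70,84,30),(562,-41,30,50,40),(572,-136,60,80,30)):print(circ('w7',x,y,z0,z1,R))
```

```text
[564.72311489 -50.44942305 161.31088852] 87.16784080940785
[564.78681349 -50.44059213 161.3606927 ]
(1526, ((563.1123046875, -40.980865478515625), 16.787033081054688))
(1573, ((563.0593872070312, -40.85319137573242), 27.50783920288086))
(487, ((572.7314453125, -137.12643432617188), 9.624945640563965))
```

View pics/w7.png

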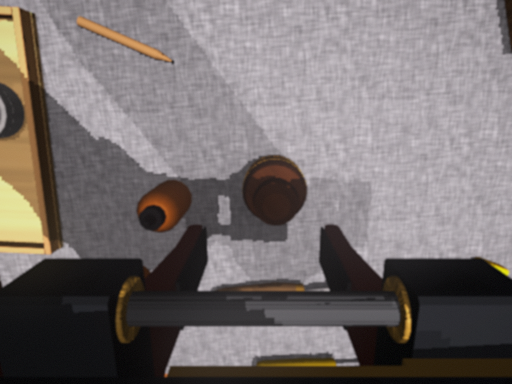

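The mallet is upright at image (275,190), world (563,-41). The small bottle is at (165,205), world (573,-137).

Call:
{"name": "step_arm", "arguments": {"targets": [[-0.0015, 0.0095, 0, 0, 80], [-0.0015, 0.0095, -0.03, 0, 80], [-0.0015, 0.0095, -0.06, 0, 80], [-0.0015, 0.0095, -0.08, 0, 80], [-0.0015, 0.0095, -0.08, 0, 80]]}}

```text
t: 21.85
tool_pos: [560.9, -39.7, 78.0]
orientation: [[-0.999, 0.047, -0.008], [0.047, 0.999, -0.005], [0.008, -0.005, -1.0]]
force: [-0.3, -0.3, -0.1]
grip_width: 60.0
```

Call:
{"name": "step_arm", "arguments": {"targets": [[0, 0, 0, 0, 80], [0, 0, 0, 0, 80], [0, 0, 0, 0, 80]]}}

```text
t: 22.1
tool_pos: [561.5, -38.8, 79.4]
orientation: [[-0.999, 0.046, -0.006], [0.046, 0.999, -0.005], [0.006, -0.005, -1.0]]
force: [0.2, 0.3, -0.2]
grip_width: 60.4
```

Call:
{"name": "step_arm", "arguments": {"targets": [[0.0015, -0.0022, -0.006, 0, 80], [0.0015, -0.0022, -0.0115, 0, 80], [0.0015, -0.0022, -0.0115, 0, 80], [0.0015, -0.0022, -0.0115, 0, 255], [0.0015, -0.0022, -0.0115, 0, 255]], "squeeze": 30}}

```text
t: 22.52
tool_pos: [563.0, -41.0, 67.9]
orientation: [[-0.999, 0.046, -0.006], [0.046, 0.999, -0.004], [0.006, -0.005, -1.0]]
force: [0.2, 0.3, -0.8]
grip_width: 50.4
```

Call:
{"name": "step_arm", "arguments": {"targets": [[0, 0, 0, 0, 255], [0, 0, 0, 0, 255], [0, 0, 0, 0, 255], [0, 0, 0, 0, 255], [0, 0, 0, 0, 255]]}}

```text
t: 22.93
tool_pos: [563.1, -41.1, 68.1]
orientation: [[-0.999, 0.046, -0.006], [0.046, 0.999, -0.005], [0.006, -0.005, -1.0]]
force: [0.3, -1.1, 0.0]
grip_width: 33.8
```

Call:
{"name": "step_arm", "arguments": {"targets": [[0, 0, 0.008, 0, 255], [0, 0, 0.02, 0, 255], [0, 0, 0.045, 0, 255], [0, 0, 0.08, 0, 255], [0, 0, 0.115, 0, 255]]}}

```text
t: 23.35
tool_pos: [562.4, -40.7, 184.8]
orientation: [[-0.999, 0.045, -0.007], [0.045, 0.999, -0.004], [0.007, -0.004, -1.0]]
force: [0.5, 0.2, -1.1]
grip_width: 33.2
```

Call:
{"name": "step_arm", "arguments": {"targets": [[-0.124, 0.434, 0, 0, 255], [-0.124, 0.434, 0, 0, 255], [-0.124, 0.434, 0, 0, 255], [-0.124, 0.434, 0, 0, 255], [-0.124, 0.434, 0, 0, 255]]}}

```text
t: 23.77
tool_pos: [504.8, 160.8, 185.1]
orientation: [[-0.999, 0.046, -0.006], [0.046, 0.999, -0.004], [0.006, -0.004, -1.0]]
force: [1.7, 0.2, -2.5]
grip_width: 32.8
```

Call:
{"name": "step_arm", "arguments": {"targets": [[-0.067, 0.234, 0, 0, 255], [-0.067, 0.234, 0, 0, 255], [-0.067, 0.234, 0, 0, 255], [-0.067, 0.234, 0, 0, 255], [-0.067, 0.234, 0, 0, 255]]}}

```text
t: 24.18
tool_pos: [447.0, 361.3, 186.0]
orientation: [[-0.999, 0.046, -0.006], [0.046, 0.999, -0.004], [0.006, -0.004, -1.0]]
force: [0.8, -0.2, -1.2]
grip_width: 33.3
```

Call:
{"name": "step_arm", "arguments": {"targets": [[-0.008, 0.028, -0.015, 0, 255], [-0.008, 0.028, -0.04, 0, 255], [-0.008, 0.028, -0.06, 0, 255], [-0.008, 0.028, -0.06, 0, 255], [-0.008, 0.028, -0.06, 0, 255]]}}

```text
t: 24.6
tool_pos: [438.5, 389.1, 126.2]
orientation: [[-0.999, 0.045, -0.007], [0.045, 0.999, -0.005], [0.007, -0.005, -1.0]]
force: [-0.0, 0.2, -0.8]
grip_width: 33.4
```

Run:
```python
from h import *
s=r.sense();print(s['tool_pos'],np.degrees(np.arctan2(*s['orientation'][1::-1,1])),s['force'],s['grip_width']); snap('wrist','w8')
snap('scene','sc8'); crop('sc8','sc8c',280,80,450,220,4)
```

```text
[438.48218175 389.06414485 126.24035093] 87.41560861803255 [-0.00276802  0.24383003 -0.82714956] 33.39769865015383
```

View pics/sc8c.png

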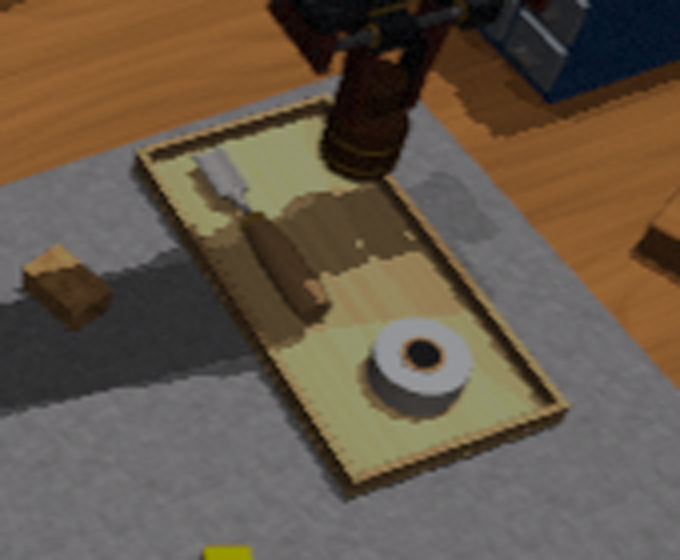

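The mallet hangs upright over the free floor at crop (368,140). The gouge lies at (260,230), and the tape at (420,355) is undisturbed.

Call:
{"name": "step_arm", "arguments": {"targets": [[0, -0.002, -0.015, 0, 255], [0, -0.002, -0.03, 0, 255], [0, -0.002, -0.04, 0, 255], [0, -0.002, -0.04, 0, 255], [0, -0.002, -0.04, 0, 255]]}}

```text
t: 25.12
tool_pos: [439.1, 387.1, 86.7]
orientation: [[-0.999, 0.046, -0.006], [0.046, 0.999, -0.003], [0.006, -0.004, -1.0]]
force: [-0.3, 0.3, -1.7]
grip_width: 33.3
```

Call:
{"name": "step_arm", "arguments": {"targets": [[0, 0, -0.003, 0, 255], [0, 0, -0.006, 0, 255], [0, 0, -0.008, 0, 255], [0, 0, -0.009, 0, 255], [0, 0, -0.009, 0, 255]]}}

```text
t: 25.53
tool_pos: [439.0, 387.1, 77.5]
orientation: [[-0.999, 0.046, -0.007], [0.046, 0.999, -0.004], [0.006, -0.004, -1.0]]
force: [-0.5, 0.5, -1.7]
grip_width: 33.3
```

Call:
{"name": "step_arm", "arguments": {"targets": [[0, 0, -0.001, 0, 255], [0, 0, -0.0025, 0, 255], [0, 0, -0.0032, 0, 255], [0, 0, -0.0035, 0, 255], [0, 0, -0.0035, 0, 255]]}}

```text
t: 25.95
tool_pos: [439.0, 387.1, 74.1]
orientation: [[-0.999, 0.046, -0.006], [0.046, 0.999, -0.004], [0.006, -0.004, -1.0]]
force: [-0.8, 0.8, -1.3]
grip_width: 33.2
```

Call:
{"name": "step_arm", "arguments": {"targets": [[0, 0, -0.0005, 0, 255], [0, 0, -0.001, 0, 255], [0, 0, -0.001, 0, 255]]}}

```text
t: 26.2
tool_pos: [439.2, 387.1, 74.0]
orientation: [[-0.999, 0.046, -0.006], [0.046, 0.999, -0.004], [0.005, -0.004, -1.0]]
force: [-1.3, -4.1, 7.8]
grip_width: 33.4
```

Call:
{"name": "step_arm", "arguments": {"targets": [[0, 0, 0, 0, 85], [0, 0, 0, 0, 85], [0, 0, 0, 0, 85], [0, 0, 0, 0, 85], [0, 0, 0, 0, 85]]}}

```text
t: 26.62
tool_pos: [439.2, 387.1, 73.9]
orientation: [[-0.999, 0.046, -0.006], [0.046, 0.999, -0.004], [0.006, -0.004, -1.0]]
force: [0.1, -0.2, 0.1]
grip_width: 58.1
```

Call:
{"name": "step_arm", "arguments": {"targets": [[0, 0, 0.01, 0, 85], [0, 0, 0.03, 0, 85], [0, 0, 0.06, 0, 85], [0, 0, 0.085, 0, 85], [0, 0, 0.085, 0, 85]]}}

```text
t: 27.03
tool_pos: [440.0, 389.6, 164.4]
orientation: [[-0.999, 0.046, -0.001], [0.046, 0.999, 0.001], [0.001, 0.001, -1.0]]
force: [0.0, 1.7, 0.3]
grip_width: 58.6
```

Call:
{"name": "step_arm", "arguments": {"targets": [[0.133, -0.524, 0, 0, 85], [0.133, -0.524, 0, 0, 85], [0.133, -0.524, 0, 0, 85], [0.133, -0.524, 0, 0, 85], [0.133, -0.524, 0, 0, 85]]}}

```text
t: 27.45
tool_pos: [491.0, 183.5, 161.2]
orientation: [[-0.999, 0.045, -0.001], [0.045, 0.999, 0.001], [0.001, 0.001, -1.0]]
force: [0.4, -0.6, 0.2]
grip_width: 58.8
```

Call:
{"name": "step_arm", "arguments": {"targets": [[0.082, -0.323, 0, 0, 85], [0.082, -0.323, 0, 0, 85], [0.082, -0.323, 0, 0, 85], [0.082, -0.323, 0, 0, 85], [0.082, -0.323, 0, 0, 85]]}}

```text
t: 27.87
tool_pos: [542.0, -18.9, 161.4]
orientation: [[-0.999, 0.045, -0.001], [0.045, 0.999, 0.001], [0.001, 0.001, -1.0]]
force: [0.7, -0.2, -0.6]
grip_width: 58.5
```

Call:
{"name": "step_arm", "arguments": {"targets": [[0.032, -0.122, 0, 0, 85], [0.032, -0.122, 0, 0, 85], [0.032, -0.122, 0, 0, 85], [0.032, -0.122, 0, 0, 85], [0.032, -0.122, 0, 0, 85]]}}

```text
t: 28.28
tool_pos: [574.0, -144.4, 160.8]
orientation: [[-0.999, 0.051, -0.001], [0.051, 0.999, 0.001], [0.001, 0.001, -1.0]]
force: [-0.2, 1.0, -0.5]
grip_width: 58.7
```

Call:
{"name": "step_arm", "arguments": {"targets": [[0, 0, 0, 0, 85], [0, 0, 0, 0, 85], [0, 0, 0, 0, 85]]}}

```text
t: 28.53
tool_pos: [573.9, -142.8, 161.1]
orientation: [[-0.999, 0.049, -0.001], [0.049, 0.999, 0.001], [0.001, 0.001, -1.0]]
force: [0.1, -0.9, 0.2]
grip_width: 58.4
```

Run:
```python
from h import *
s=r.sense();print(s['tool_pos'],np.degrees(np.arctan2(*s['orientation'][1::-1,1]))); snap('wrist','w9'); print(r.sense()['tool_pos'])
for z0,z1,R in((62,80,30),(30,44,34)):print(circ('w9',572,-137,z0,z1,R))
snap('top','top9'); crop('top9','top9c',80,120,280,270,4)
```

```text
[ 573.85399023 -142.75994817  161.10907873] 87.18629344611232
[ 573.92240594 -142.78229211  161.14859604]
(466, ((572.5716552734375, -137.45480346679688), 9.385900497436523))
(118, ((570.39501953125, -137.16787719726562), 17.70633316040039))
```

View pics/top9c.png

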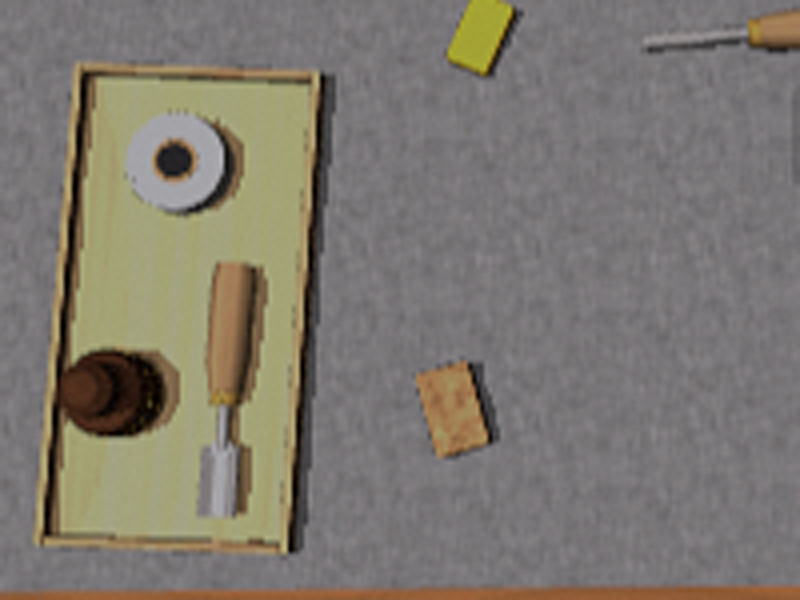

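The long tray holds the mallet upright at crop (110,390) and the gouge at (230,390), clear of each other and of the tape at (177,162). The bottle is last.

Call:
{"name": "step_arm", "arguments": {"targets": [[-0.0015, 0.005, 0, 0, 85], [-0.0015, 0.005, -0.035, 0, 85], [-0.0015, 0.005, -0.07, 0, 85], [-0.0015, 0.005, -0.105, 0, 85], [-0.0015, 0.005, -0.105, 0, 85]]}}

```text
t: 29.05
tool_pos: [568.7, -137.2, 50.6]
orientation: [[-0.999, 0.048, -0.009], [0.048, 0.999, 0.002], [0.009, 0.002, -1.0]]
force: [-1.3, 0.4, -0.2]
grip_width: 58.7
```

Call:
{"name": "step_arm", "arguments": {"targets": [[0, 0, 0, 0, 85], [0, 0, 0, 0, 85], [0, 0, 0, 0, 85]]}}

```text
t: 29.3
tool_pos: [569.7, -136.6, 52.5]
orientation: [[-0.999, 0.047, -0.007], [0.047, 0.999, 0.002], [0.007, 0.002, -1.0]]
force: [0.6, -0.1, 0.2]
grip_width: 58.6
```

Call:
{"name": "step_arm", "arguments": {"targets": [[0.0025, -0.0008, -0.006, 0, 85], [0.0025, -0.0008, -0.011, 0, 85], [0.0025, -0.0008, -0.011, 0, 85], [0.0025, -0.0008, -0.011, 0, 255], [0.0025, -0.0008, -0.011, 0, 255]], "squeeze": 15}}

```text
t: 29.72
tool_pos: [572.3, -137.5, 41.7]
orientation: [[-0.999, 0.047, -0.007], [0.047, 0.999, 0.002], [0.007, 0.002, -1.0]]
force: [0.2, 0.3, 0.1]
grip_width: 48.6
```

Call:
{"name": "step_arm", "arguments": {"targets": [[0, 0, 0, 0, 255], [0, 0, 0, 0, 255], [0, 0, 0, 0, 255], [0, 0, 0, 0, 255], [0, 0, 0, 0, 255]]}}

```text
t: 30.13
tool_pos: [572.3, -137.5, 41.8]
orientation: [[-0.999, 0.047, -0.007], [0.047, 0.999, 0.002], [0.007, 0.001, -1.0]]
force: [-1.0, 0.6, 1.7]
grip_width: 35.6
```

Call:
{"name": "step_arm", "arguments": {"targets": [[0, 0, 0.008, 0, 255], [0, 0, 0.025, 0, 255], [0, 0, 0.05, 0, 255], [0, 0, 0.08, 0, 255], [0, 0, 0.11, 0, 255]]}}

```text
t: 30.55
tool_pos: [572.1, -137.0, 154.2]
orientation: [[-0.999, 0.047, -0.007], [0.047, 0.999, 0.002], [0.007, 0.002, -1.0]]
force: [0.6, -0.3, -1.3]
grip_width: 35.6
```

Call:
{"name": "step_arm", "arguments": {"targets": [[-0.014, -0.162, 0, 0, 255], [-0.014, -0.162, 0, 0, 255], [-0.014, -0.162, 0, 0, 255], [-0.014, -0.162, 0, 0, 255], [-0.014, -0.162, 0, 0, 255]]}}

```text
t: 30.97
tool_pos: [556.0, -309.2, 154.6]
orientation: [[-0.998, 0.058, -0.008], [0.058, 0.998, -0.002], [0.008, -0.002, -1.0]]
force: [0.2, -1.0, -1.2]
grip_width: 35.8
```

Call:
{"name": "step_arm", "arguments": {"targets": [[0, 0, -0.03, 0, 255], [0, 0, -0.06, 0, 255], [0, 0, -0.085, 0, 255], [0, 0, -0.09, 0, 255], [0, 0, -0.09, 0, 255]]}}

```text
t: 31.38
tool_pos: [555.3, -308.6, 64.2]
orientation: [[-0.998, 0.058, -0.01], [0.058, 0.998, -0.0], [0.01, -0.001, -1.0]]
force: [0.1, 0.1, -0.5]
grip_width: 35.6
```

Call:
{"name": "step_arm", "arguments": {"targets": [[0, 0, 0, 0, 255], [0, 0, 0, 0, 255], [0, 0, 0, 0, 255]]}}

```text
t: 31.63
tool_pos: [556.4, -308.6, 66.1]
orientation: [[-0.998, 0.058, -0.008], [0.058, 0.998, -0.001], [0.008, -0.002, -1.0]]
force: [0.3, -0.1, -0.3]
grip_width: 35.9
```

Call:
{"name": "step_arm", "arguments": {"targets": [[0, 0.005, -0.006, 0, 255], [0, 0.005, -0.012, 0, 255], [0, 0.005, -0.016, 0, 255], [0, 0.005, -0.017, 0, 255], [0, 0.005, -0.017, 0, 255]]}}

```text
t: 32.05
tool_pos: [556.0, -303.5, 48.5]
orientation: [[-0.998, 0.057, -0.009], [0.057, 0.998, -0.001], [0.008, -0.001, -1.0]]
force: [-0.5, -0.2, -0.4]
grip_width: 35.9
```

Call:
{"name": "step_arm", "arguments": {"targets": [[0, 0, -0.0008, 0, 255], [0, 0, -0.0012, 0, 255], [0, 0, -0.0015, 0, 255], [0, 0, -0.0015, 0, 255]]}}

```text
t: 32.38
tool_pos: [556.2, -303.6, 47.8]
orientation: [[-0.998, 0.058, -0.008], [0.058, 0.998, -0.001], [0.008, -0.002, -1.0]]
force: [-2.1, 0.6, 5.2]
grip_width: 35.6
```

Contact (5 N). Release, withdraw and check.

Call:
{"name": "step_arm", "arguments": {"targets": [[0, 0, 0, 0, 105], [0, 0, 0, 0, 105], [0, 0, 0, 0, 105], [0, 0, 0, 0, 105], [0, 0, 0, 0, 105]]}}

```text
t: 32.8
tool_pos: [556.2, -303.6, 47.7]
orientation: [[-0.998, 0.058, -0.008], [0.058, 0.998, -0.001], [0.008, -0.002, -1.0]]
force: [0.7, 0.1, -0.1]
grip_width: 51.4
```

Call:
{"name": "step_arm", "arguments": {"targets": [[0, 0, 0.015, 0, 105], [0, 0, 0.04, 0, 105], [0, 0, 0.075, 0, 105], [0, 0, 0.11, 0, 105], [0, 0, 0.13, 0, 105]]}}

```text
t: 33.22
tool_pos: [557.5, -303.1, 182.7]
orientation: [[-0.998, 0.057, -0.004], [0.057, 0.998, -0.002], [0.004, -0.002, -1.0]]
force: [0.1, -0.1, 0.5]
grip_width: 51.5
```

Call:
{"name": "step_arm", "arguments": {"targets": [[-0.08, 0.2, 0.02, 0, 105], [-0.08, 0.2, 0.02, 0, 105], [-0.08, 0.2, 0.02, 0, 105], [-0.08, 0.2, 0.02, 0, 105], [-0.08, 0.2, 0.02, 0, 105]]}}

```text
t: 33.63
tool_pos: [479.5, -109.1, 202.7]
orientation: [[-0.998, 0.057, -0.004], [0.057, 0.998, -0.003], [0.004, -0.003, -1.0]]
force: [-0.6, 0.1, -0.8]
grip_width: 51.6
```

Call:
{"name": "step_arm", "arguments": {"targets": [[-0.03, 0.12, 0, 0, 105], [-0.03, 0.12, 0, 0, 105], [-0.03, 0.12, 0, 0, 105], [-0.03, 0.12, 0, 0, 105], [-0.03, 0.12, 0, 0, 105]]}}

```text
t: 34.05
tool_pos: [449.1, 13.2, 204.0]
orientation: [[-0.999, 0.051, -0.003], [0.051, 0.999, -0.005], [0.002, -0.005, -1.0]]
force: [0.5, -0.8, -1.0]
grip_width: 51.9
```

Run:
```python
from h import *
snap('top','topF'); snap('scene','scF')
crop('topF','topFc',60,80,460,270,2)
for n,x,y,z0,z1,R in(('tape',587,351,20,30,36),('tin',484,-280,20,30,28),('bottle',556,-304,50,90,25),('mallet top',439,387,74,90,25),('mallet head',439,387,38,54,32)):
    for f in('top0','topF'):
        try: print(n,f,circ(f,x,y,z0,z1,R))
        except Exception: pass
for f in('top0','topF'):
    P=cloud(f);m=(abs(P[...,0]-675)<25)&(abs(P[...,1]+26)<95)&(P[...,2]>7)
    print('narrow',cv2.minAreaRect(P[m][:,:2].astype(np.float32)))
P=cloud('topF')
for n,x,y in(('oil',461,-395),('slip',562,-393),('gouge',476,317),('mallet',439,387),('bottle',556,-304)):
    m=np.hypot(P[...,0]-x,P[...,1]-y)<10; print(n,'z',np.percentile(P[m][:,2],[50,95]).round(1))
print(r.sense()['t'],r.sense()['tool_pos'])
```

```text
tape top0 (153, ((587.4414672851562, 351.73565673828125), 32.67677307128906))
tape topF (150, ((587.2999267578125, 351.224853515625), 32.22181701660156))
tin top0 (249, ((484.1637268066406, -281.7823486328125), 24.882596969604492))
tin topF (251, ((483.88665771484375, -281.91351318359375), 25.066917419433594))
bottle top0 (0, ((0.0, 0.0), 0.0))
bottle topF (161, ((555.9158935546875, -303.1874694824219), 17.954374313354492))
mallet top top0 (0, ((0.0, 0.0), 0.0))
mallet top topF (162, ((439.1925964355469, 385.70733642578125), 17.055639266967773))
mallet head top0 (0, ((0.0, 0.0), 0.0))
mallet head topF (218, ((439.6816711425781, 386.0172119140625), 27.878664016723633))
narrow ((671.013916015625, -25.781890869140625), (36.14631271362305, 160.08485412597656), 1.2680267095565796)
narrow ((674.64501953125, -25.7318115234375), (25.881439208984375, 160.05609130859375), 3.485656499862671)
oil z [25.6 29.1]
slip z [18.1 21.9]
gouge z [30.6 33.6]
mallet z [83.7 85.8]
bottle z [71.5 80.6]
34.15 [449.87340882  10.24745846 203.21634729]
```

View pics/topFc.png

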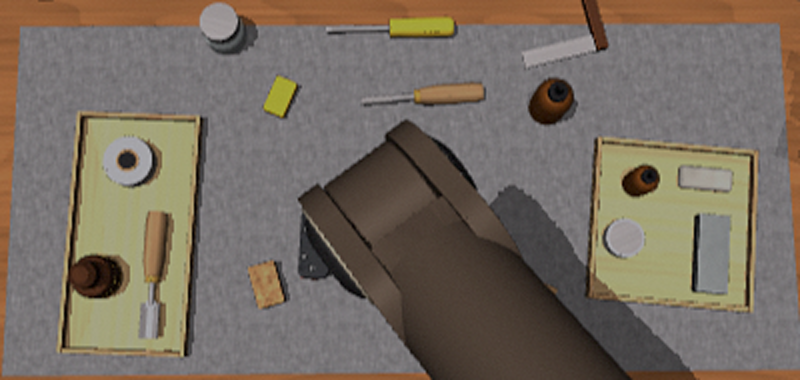

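View pics/scF.png

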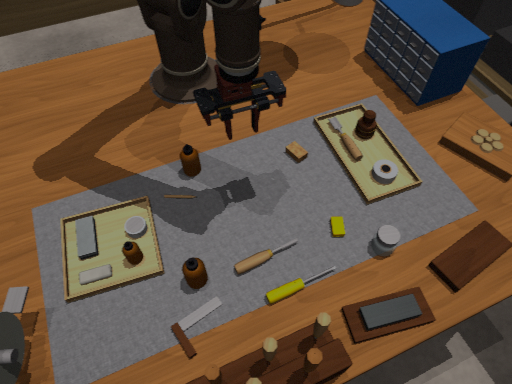

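Both trays show all the things placed, separate and on the floor. The tape, tin and narrow gouge are where they started. I hand in.

```bash
python3 -c "
from bench import r
print(r.job_done())"
```

```text
the job is handed in; nothing more can be done
None
```

Both kits are made up and the job was handed in at about 34 s. It gave no verdict. The mallet and broad gouge are in the long tray, and the oilstone, slip stone and smallest bottle are in the square tray. I lowered each one until it touched the floor, then released it.

- **Final pictures:** All five things show clear gaps to each other, the tape and the tin. The mallet's knob and head centres agree to about 0.6 mm, so it stands upright. Measured heights match things resting on the tray floor. The exceptions are a few single-pixel readings up to 4 mm high, which is the depth noise of the top camera.
- **Left in place:** The tape and tin moved less than 1 mm by measurement. The narrow gouge's centre read 3.6 mm different in x, because its first measurement took in stray points. In the pictures it has not moved.
- **Disagreement during the work:** The first wrist measurement of the oilstone was about 5 mm off the top view in y because I took it before the arm had settled. Later measurements, taken after letting the arm settle, agreed to about 2 mm.

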